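# Open the ratchet book rack on the bedroom desk

### The job

The two thick books lying beside the book rack are to go into it, so make room for them: press the orange release pad on top of the sliding bookend right down and, keeping it down, push the bookend back along its bar, away from the standing books, until it meets the stop at the far end. Then let the pad spring up again and take the hand away. Only press and push: pick nothing up, and leave the standing books and the other things on the desk as they are.

Things in the scene. Friction and masses are not known exactly. Their poses are not given: they have to be found in the camera images.
- rack: Book rack, fixed to the desk: walnut board 180 x 353 x 12 mm, black fixed end 170 mm high at its -y end, along its +x side a steel bar with saw teeth underneath (top at 61 mm) between two posts 72 mm high. Origin: middle of its underside. x across the board, away from the robot give or take the yaw; y along the bar, from the fixed end to the stop; z up. The bookend is pushed back towards +y.
- jaw (a joint): Position of the sliding bookend in m: 0 = nearest the fixed end, 0.160 = fully back against the far post, the stop; grows towards +y of the rack. Starts at 0 to 0.05. Sliding friction 2.5 N. A spring pawl lets it slide towards the books but holds it against moving back (after at most 10 mm of play) unless the release pad is down by over 5 mm.
- release (a joint): Travel of the release pad straight down in m: 0 = up, 0.008 = right down. Sprung: about 4 N to start it, 6.5 N right down; it springs up when let go (it may stay a few mm short of 0 where the pawl rests on a tooth; not at the stop).
- release_top (a point): Centre of the release pad's top face, 206 mm above the desk when up: an orange plate 42 mm (rack x) x 40 mm (rack y), 7 mm thick, on the bookend's black column, axes as the rack's. It travels with the bookend. Its sides are open except +y, where the horn stands.
- horn (a point): Top middle of the horn, 232 mm above the desk: a black upright tab fixed to the bookend, 34 mm wide (rack x), 6 mm thick, close by the pad's +y side; its near face is 22 mm from the pad's centre. A finger on the pad can push against it.
- jaw_face (a point): Middle of the bookend's face that looks to the books: a black plate 114 mm wide and 150 mm high (top 165 mm above the desk).
- book_white_mid (a point): Centre of the white book standing in the rack next to the fixed end, 112 x 30 x 178 mm high, loose; z up along the book.
- book_blue_mid (a point): Centre of the dark blue book standing second in the rack, 108 x 36 x 165 mm high, loose.
- book_red_mid (a point): Centre of the dark red book standing third in the rack, nearest to the bookend (15 to 65 mm from it), 110 x 24 x 172 mm high, loose.
- book_dotted_mid (a point): Centre of the black book with white dots lying on the desk beside the rack's fixed end, 128 x 200 x 42 mm high.
- notebook_mid (a point): Centre of the grey book lying on the dotted one, 115 x 170 x 30 mm high.
- mug_mid (a point): Centre of a white mug, 82 mm across, 95 mm high, beyond the rack's far post.
- clock_mid (a point): Centre of a round black alarm clock, 90 mm across, 103 mm high, behind the rack.
- case_mid (a point): Centre of a brown glasses case, 62 x 160 x 42 mm high, in front of the rack.
Not all that is in view belongs to the job. What is shaped like the part that bears book_white_mid but green or turquoise is not meant.

How it is judged:
On the way, in this order (a step that is already met when the one before it is completed fails the run):
1. the release pad is pressed down (more than 6 of its 8 mm) (value of joint release above 0.006 m), for 0.1 s.
2. the bookend is pushed back to the stop (value of joint jaw above 0.154 m), for 0.1 s.
At the end, for the whole second after the job is handed in: The bookend stands at the far stop (within 7 mm of it), the release pad has sprung up (within 2 mm), the three books in the rack still stand upright (within 0.1 rad) (value of joint jaw above 0.153 m and value of joint release below 0.002 m and velocity of joint jaw between -0.01 and 0.01 m/s and angle between each of book_white_mid, book_blue_mid, book_red_mid's own z axis and vertical below 0.1 rad); the robot touches nothing.
It fails at once if a standing book is knocked over, shoved, or lifted (tilted over 0.2 rad or moved over 20 mm) (angle between any of book_white_mid, book_blue_mid, book_red_mid's own z axis and vertical above 0.2 rad or distance of any of book_white_mid, book_blue_mid, book_red_mid from where it was at the start of the episode above 0.02 m).
It fails at once if another thing on the desk is moved or lifted (over 20 mm) (distance of any of book_dotted_mid, notebook_mid, mug_mid, clock_mid, case_mid from where it was at the start of the episode above 0.02 m).
It also fails if it takes over 32 s, if anything falls off the work surface, if the arm or the gripper's body presses on something with over 40 N, if the wrist force passes 120 N, or if a joint passes its speed limit or range.

### The arm

A 6-joint arm with a two-finger parallel gripper is mounted at the origin on the work surface. World frame = base frame: x ahead of the robot, y to its left, z up, the work surface at z = 0. Lengths are in m, angles in rad, forces in N, time in s.
With the tool pointing down it reaches from about 0.225 to 0.875 m from the base axis. Payload 3.4 kg.
Tool frame: the origin (TCP) lies between the finger pads; the fingertips stand 11 mm ahead of it and the grasp point (between the pads) lies 8 mm behind it; z points along the fingers, y is the line along which they close (so a half turn about z gives the same grasp; the last joint's range is limited). The gripper opens to 85 mm and grips with 20 to 120 N. Pads are 22 mm wide; open, the fingers measure 114 mm over their backs; the gripper's body (76 mm by 85 mm) begins 54 mm behind the grasp point. The pads swing forward as they close: fully open they stand 13 mm farther back than shut.
Start: joints at [1.093, 0.276, 1.505, -0, 1.361, -0.121], TCP at [0.201, 0.539, 0.242] pointing down, gripper open.
Joint ranges: [-2.89, 2.89], [-0.75, 2.08], [0.22, 2.7], [-1.18, 4.32], [0.11, 2.71], [-2.7, 2.7]. Speed limits (rad/s): [2.57, 2.57, 3.14, 3.14, 3.14, 3.14].

### API

Orientations are given as a unit quaternion [w, x, y, z].
In Python, from rig import sensors, eyes, manip gives the robot as it stands.
- The arm moves only by the tool drive_tool, never from a script. Its argument "deltas" is a list of rows, each an object with "linear": the shift along the world's x, y, z in mm, a list of three; "twist": the turn about the world's z in degrees; "claw": the opening, from 0 (shut) to 1 (fully open). In form: [{"linear": [tx, ty, tz], "twist": twist, "claw": claw}, ...]. A call has 1 to 12 rows; each row is the pose to reach, as a shift and turn from the pose commanded when the call began; what a row does not reach only later rows make up. A row lasts 1/12 s, in which the tool goes at most 41.7 mm and 7.16 degrees, less where a joint would pass 70% of its speed; a pose out of reach is approached as far as the arm can. A call with a gripper value outside its range is refused whole. The fingers move at their own pace and stop on an object; "squeeze" is the grip in N (left out, the last holds). Time passes only in rows, so rows that repeat a pose let the fingers close. It gives the time, the measured TCP pose, the force, the opening and the grip force at its end, in the units of the state.
- sensors.get_state(): the state, without advancing time (a new reading comes with each control period).
- eyes.get_image(name): name is "side" or "top" or "wrist"; returns the picture (480x640x3 uint8, red, green, blue); there is no depth.
- eyes.camera_model(name): a dict with "intrinsics" (3x3 intrinsics, pixels), "R" (3x3) and "t" (3): a world point X has camera coordinates R X + t. Camera axes: x right, y down, z forward; pixel columns grow to the right and rows downward; lengths in m; the calibration is good to about 2 mm. A picture is of the moment at which its call begins: read the wrist's pose just before it. camera_model takes no time and is no camera call; for the wrist camera it gives the pose at the moment of the call.
- manip.sign_off(): hands the job in; it is judged then, once.
The state is a dict: "clock": time; "qpos": joint angles; "qd": joint speeds; "effort": joint torques, N m; "position": TCP position; "ee_rot": TCP orientation; "contact_force": force on the tool from outside, world axes, zero at the start; "moment": the same for the moment, N m; "width": finger opening in m; "gripper_force": force on a finger pad.
Only numpy, scipy, OpenCV 4.12 (cv2) and the standard library are available. Lean on these libraries where they do the work, as an engineer would, in place of code of your own. Each camera call takes 0.05 s, during which the arm holds its last target. There are 200 camera calls.

## Working session

There is one attempt and no reset: what is moved stays moved. The work goes in short steps, Python scripts to look and compute and a tool call to move; the robot and the scene stay as the last step left them, time stands still between calls to the robot, and variables do not carry over. Pictures are saved under pics/ and viewed, at most 10 in all, crops included, and the job is handed in when it is done.

Besides the shell and the picture viewer there is one more tool, called as a command line: name --argument value ..., lists and objects as JSON in quotes. drive_tool: Moves the arm, as the interface text tells. Its arguments: {"type":"object","properties":{"deltas":{"type":"array","items":{"type":"object","properties":{"linear":{"type":"array","items":{"type":"number"}},"twist":{"type":"number"},"claw":{"type":"number"}}}},"squeeze":{"type":"number"}},"required":["deltas"]}

```bash
mkdir -p pics; python3 - <<'E'
from rig import sensors, eyes
import cv2,numpy as np
s=sensors.get_state();print(s['clock'],s['position'],s['ee_rot'],s['width'])
for n in('top','side'):
    cv2.imwrite(f'pics/{n}0.png',eyes.get_image(n)[:,:,::-1]); m=eyes.camera_model(n);print(n,np.round(m['intrinsics'],1).tolist(),np.round(m['R'],3).tolist(),np.round(m['t'],3))
E
```

```text
0.0 [0.20061936 0.538309   0.24144563] [-2.67777305e-04  1.77470851e-01  9.84125639e-01 -8.66577442e-04] 0.0853660242852167
top [[507.1, 0.0, 315.2], [0.0, 507.1, 243.7], [0.0, 0.0, 1.0]] [[-0.024, -0.999, -0.04], [-0.981, 0.031, -0.19], [0.192, 0.035, -0.981]] [0.045 0.511 1.124]
side [[446.3, 0.0, 315.5], [0.0, 446.3, 239.0], [0.0, 0.0, 1.0]] [[0.713, -0.7, -0.018], [-0.465, -0.453, -0.761], [0.524, 0.551, -0.649]] [-0.348  0.348  0.853]
```

View pics/top0.png

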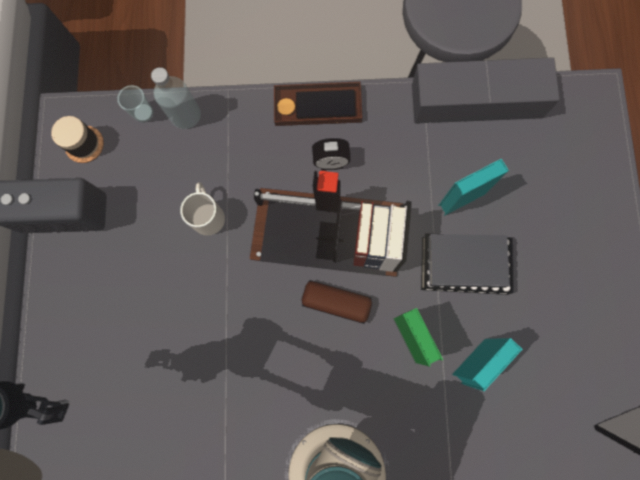

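View pics/side0.png

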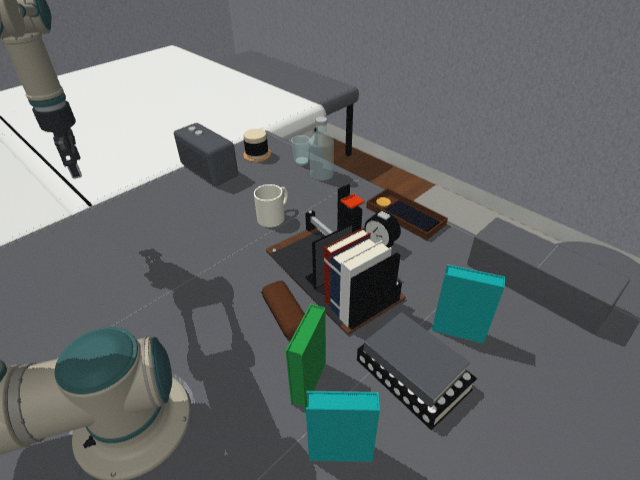

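Possible orange things: the red-orange plate on the black column (top 328,181; side 351,201), and the orange disc in the tray (top 286,106; side 383,202). The first is the pad, since it sits on the bookend column with the horn beside it. The far post is at top (258,196). I'll measure it and check a crop.

```bash
cat > h.py <<'E'
from rig import sensors, eyes
import cv2,numpy as np
def ray(n,uv,z):
    m=eyes.camera_model(n);K,R,t=[np.array(m[k]) for k in('intrinsics','R','t')]
    d=R.T@np.linalg.solve(K,[uv[0],uv[1],1]);c=-R.T@t
    return c+d*(z-c[2])/d[2]
def padblob(im,box,smin=200,vmin=120):
    hsv=cv2.cvtColor(im,cv2.COLOR_RGB2HSV);u0,v0,u1,v1=box
    m=cv2.inRange(hsv,(0,smin,vmin),(14,255,255));k=np.zeros_like(m);k[v0:v1,u0:u1]=m[v0:v1,u0:u1];return k
E
python3 - <<'E'
from h import *
for n,box in(('top',(300,160,350,215)),('side',(330,185,368,215))):
    im=cv2.imread(f'pics/{n}0.png')[:,:,::-1].copy()
    k=padblob(im,box,200,200);p=np.argwhere(k)[:,::-1].astype(np.float32)
    print(n,len(p),p.mean(0),cv2.minAreaRect(p),ray(n,p.mean(0),.206))
# rack: far post / near post tops at z=.072, board corners z=.012
for uv in((258,193),(407,206)):print('post',uv,ray('top',uv,.072))
for uv in((251,259),(399,275)):print('board',uv,ray('top',uv,.012))
print('clock',ray('top',(331,145),.1),'mug',ray('top',(203,211),.095))
a=cv2.imread('pics/top0.png')[150:300,230:430];b=cv2.imread('pics/side0.png')[170:320,250:450]
cv2.imwrite('pics/c0.png',np.hstack([cv2.resize(a,None,fx=2,fy=2),cv2.resize(b,None,fx=2,fy=2)]))
cv2.imwrite('pics/c0.png',cv2.resize(np.vstack([a,b]),None,fx=2,fy=2,interpolation=3)) if 0 else None
E
```

```text
top 68 [328.7353  181.10294] ((329.1216125488281, 181.270263671875), (10.192737579345703, 15.617903709411621), 9.462322235107422) [ 0.61103193 -0.00510106  0.206     ]
side 105 [352.99048 200.74286] ((352.57049560546875, 200.60067749023438), (10.322322845458984, 16.13886833190918), 55.00797653198242) [ 0.60923908 -0.00651088  0.206     ]
post (258, 193) [0.63183234 0.16080097 0.072     ]
post (407, 206) [ 0.58866423 -0.18152623  0.072     ]
board (251, 259) [0.48682951 0.18702629 0.012     ]
board (399, 275) [ 0.43819669 -0.16229882  0.012     ]
clock [ 0.73189216 -0.01227834  0.1       ] mug [0.58678322 0.28308304 0.095     ]
```

View pics/c0.png

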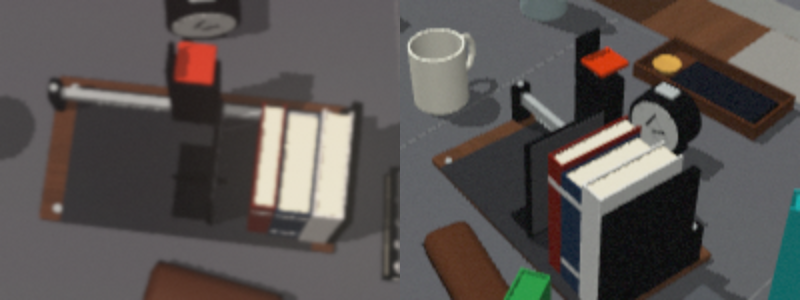

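The crop confirms it: the red-orange plate on the bookend's column, with the black horn on its left (+y) side; the orange disc lies in the tray behind. Rack y is about (0.132, 0.991) and the pad is near (0.611, -0.006). Lifting first, then crossing over.

drive_tool --deltas '[{"linear": [8, -10, 25], "twist": 1, "claw": 0}, {"linear": [25, -33, 50], "twist": 2, "claw": 0}, {"linear": [48, -64, 70], "twist": 3, "claw": 0}, {"linear": [72, -96, 80], "twist": 4, "claw": 0}, {"linear": [96, -128, 80], "twist": 5, "claw": 0}, {"linear": [120, -160, 80], "twist": 6, "claw": 0}, {"linear": [144, -192, 80], "twist": 7, "claw": 0}, {"linear": [168, -224, 80], "twist": 8, "claw": 0}, {"linear": [192, -256, 80], "twist": 9, "claw": 0}, {"linear": [216, -288, 80], "twist": 10, "claw": 0}, {"linear": [240, -320, 80], "twist": 11, "claw": 0}, {"linear": [264, -352, 80], "twist": 12.8, "claw": 0}]' --squeeze 40

```text
clock: 1.1
position: [0.4654, 0.185, 0.3221]
ee_rot: [-0.0, 0.066, 0.998, 0.0]
contact_force: [0.0, 0.9, -0.2]
width: 0.0
gripper_force: 0.0
```

drive_tool --deltas '[{"linear": [24, -32, 0], "twist": 0, "claw": 0}, {"linear": [48, -64, 0], "twist": 0, "claw": 0}, {"linear": [72, -96, 0], "twist": 0, "claw": 0}, {"linear": [90, -120, 0], "twist": 0, "claw": 0}, {"linear": [102, -138, 0], "twist": 0, "claw": 0}, {"linear": [102, -138, 0], "twist": 0, "claw": 0}, {"linear": [102, -138, 0], "twist": 0, "claw": 0}]'

```text
clock: 1.68
position: [0.567, 0.0479, 0.3213]
ee_rot: [-0.001, 0.068, 0.998, 0.0]
contact_force: [-0.2, 0.6, -0.0]
width: -0.0002
gripper_force: 0.0
```

```bash
python3 - <<'E'
from h import *
s=sensors.get_state();print(s['clock'],s['position'],s['ee_rot'],s['contact_force'],s['width'])
im=eyes.get_image('wrist');cv2.imwrite('pics/w1.png',im[:,:,::-1])
k=padblob(im,(0,0,640,480),180,120);n,l,st,c=cv2.connectedComponentsWithStats(k)
for i in range(1,n):
    if st[i,4]>150: print(st[i],c[i],ray('wrist',c[i],.206))
E
```

```text
1.6833 [0.56702352 0.0478704  0.32133789] [-1.05624578e-03  6.77747286e-02  9.97700068e-01  2.13171932e-04] [-0.20568656  0.60617295 -0.03432435] -0.00015893154418862208
[125 111  49 144 798] [149.06641604 173.28446115] [ 0.50524225 -0.0602019   0.206     ]
[ 237  272   51   50 2325] [261.68817204 296.26064516] [6.09238060e-01 3.79472179e-04 2.06000000e-01]
```

View pics/w1.png

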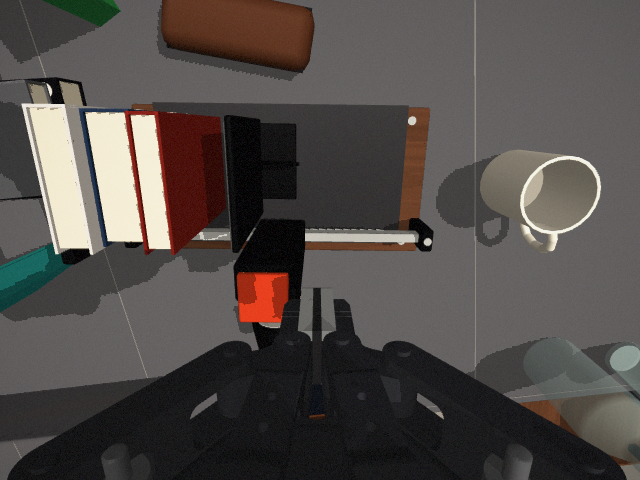

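The wrist view shows the pad at (262,297) and the horn just to its right (+y), with the teeth bar and stop post running right to (424,236). The pad centre is about (0.609, 0.000). Moving above it, then down to 10 mm over the pad.

drive_tool --deltas '[{"linear": [14, -18, 0], "twist": 0, "claw": 0}, {"linear": [28, -36, 0], "twist": 0, "claw": 0}, {"linear": [42, -53, 0], "twist": 0, "claw": 0}, {"linear": [42, -53, -15], "twist": 0, "claw": 0}, {"linear": [42, -53, -40], "twist": 0, "claw": 0}, {"linear": [42, -53, -65], "twist": 0, "claw": 0}, {"linear": [42, -53, -85], "twist": 0, "claw": 0}, {"linear": [42, -53, -94], "twist": 0, "claw": 0}, {"linear": [42, -53, -94], "twist": 0, "claw": 0}, {"linear": [42, -53, -94], "twist": 0, "claw": 0}]'

```text
clock: 2.57
position: [0.6087, -0.0033, 0.2289]
ee_rot: [0.0, 0.066, 0.998, 0.0]
contact_force: [-0.3, 0.0, 0.8]
width: 0.0
gripper_force: 0.0
```

```bash
python3 - <<'E'
from h import *
s=sensors.get_state();print(s['clock'],s['position'],s['contact_force'])
w=eyes.get_image('wrist')[200:440,180:460];t=eyes.get_image('side')[130:250,290:430]
cv2.imwrite('pics/w2.png',np.hstack([cv2.resize(w,(400,343)),cv2.resize(t,(400,343))])[:,:,::-1])
E
```

```text
2.5667 [ 0.60873733 -0.00328399  0.22887601] [-0.26633765  0.00511223  0.83366616]
```

View pics/w2.png

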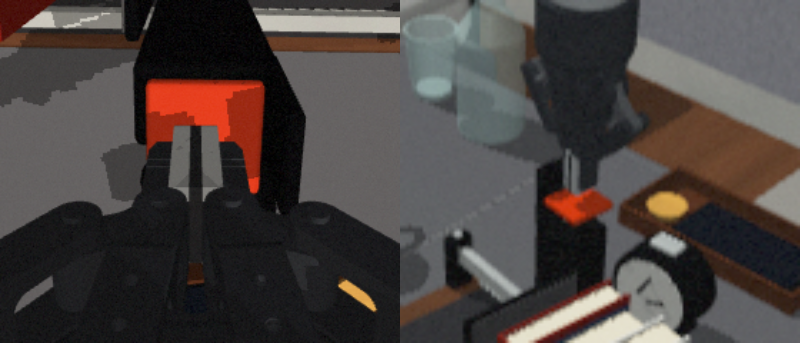

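The shut fingertips hover over the pad, slightly to the -y side of its middle, and clear of the horn. Pressing slowly.

drive_tool --deltas '[{"linear": [0, 0, -4], "twist": 0, "claw": 0}, {"linear": [0, 0, -8], "twist": 0, "claw": 0}, {"linear": [0, 0, -11], "twist": 0, "claw": 0}, {"linear": [0, 0, -14], "twist": 0, "claw": 0}, {"linear": [0, 0, -16], "twist": 0, "claw": 0}, {"linear": [0, 0, -18], "twist": 0, "claw": 0}, {"linear": [0, 0, -18], "twist": 0, "claw": 0}, {"linear": [0, 0, -18], "twist": 0, "claw": 0}]'

```text
clock: 3.33
position: [0.609, -0.0043, 0.2111]
ee_rot: [0.0, 0.067, 0.998, 0.0]
contact_force: [-1.3, 0.5, 5.9]
width: 0.0
gripper_force: 2.8
```

drive_tool --deltas '[{"linear": [0, 0, -1], "twist": 0, "claw": 0}, {"linear": [0, 0, -2], "twist": 0, "claw": 0}, {"linear": [0, 0, -3], "twist": 0, "claw": 0}, {"linear": [0, 0, -4], "twist": 0, "claw": 0}, {"linear": [0, 0, -4], "twist": 0, "claw": 0}, {"linear": [0, 0, -4], "twist": 0, "claw": 0}]'

```text
clock: 3.83
position: [0.6091, -0.0042, 0.2089]
ee_rot: [0.001, 0.067, 0.998, -0.0]
contact_force: [-3.5, 0.8, 12.9]
width: 0.0002
gripper_force: 6.2
```

Bottomed out at 12.9 N. Now pushing along rack +y.

drive_tool --deltas '[{"linear": [0.3, 2, -1], "twist": 0, "claw": 0}, {"linear": [0.5, 4, -1], "twist": 0, "claw": 0}, {"linear": [0.8, 6, -1], "twist": 0, "claw": 0}, {"linear": [1.1, 8, -1], "twist": 0, "claw": 0}, {"linear": [1.5, 11, -1], "twist": 0, "claw": 0}, {"linear": [1.8, 14, -1], "twist": 0, "claw": 0}, {"linear": [2.3, 17, -1], "twist": 0, "claw": 0}, {"linear": [2.6, 20, -1], "twist": 0, "claw": 0}, {"linear": [3.2, 24, -1], "twist": 0, "claw": 0}, {"linear": [3.7, 28, -1], "twist": 0, "claw": 0}, {"linear": [4.2, 32, -1], "twist": 0, "claw": 0}, {"linear": [4.8, 36, -1], "twist": 0, "claw": 0}]'

```text
clock: 4.83
position: [0.6143, 0.0307, 0.2089]
ee_rot: [0.002, 0.067, 0.998, -0.001]
contact_force: [-4.7, -2.2, 15.8]
width: -0.0
gripper_force: 7.7
```

drive_tool --deltas '[{"linear": [0.7, 5, 0], "twist": 0, "claw": 0}, {"linear": [1.3, 10, 0], "twist": 0, "claw": 0}, {"linear": [2, 15, 0], "twist": 0, "claw": 0}, {"linear": [2.6, 20, 0], "twist": 0, "claw": 0}, {"linear": [3.3, 25, 0], "twist": 0, "claw": 0}, {"linear": [4, 30, 0], "twist": 0, "claw": 0}, {"linear": [4.6, 35, 0], "twist": 0, "claw": 0}, {"linear": [5.3, 40, 0], "twist": 0, "claw": 0}, {"linear": [6, 45, 0], "twist": 0, "claw": 0}, {"linear": [6.6, 50, 0], "twist": 0, "claw": 0}, {"linear": [7, 53, 0], "twist": 0, "claw": 0}, {"linear": [7, 53, 0], "twist": 0, "claw": 0}]'

```text
clock: 5.83
position: [0.6223, 0.0847, 0.2089]
ee_rot: [0.003, 0.066, 0.998, -0.0]
contact_force: [-1.6, -0.4, 13.9]
width: -0.0001
gripper_force: 7.1
```

```bash
python3 - <<'E'
from h import *
t=eyes.get_image('side')[130:290,230:430];w=eyes.get_image('wrist')[100:440,140:500]
cv2.imwrite('pics/s3.png',np.hstack([cv2.resize(w,(400,378)),cv2.resize(t,(400,378))])[:,:,::-1])
E
```

```text
(no output)
```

View pics/s3.png

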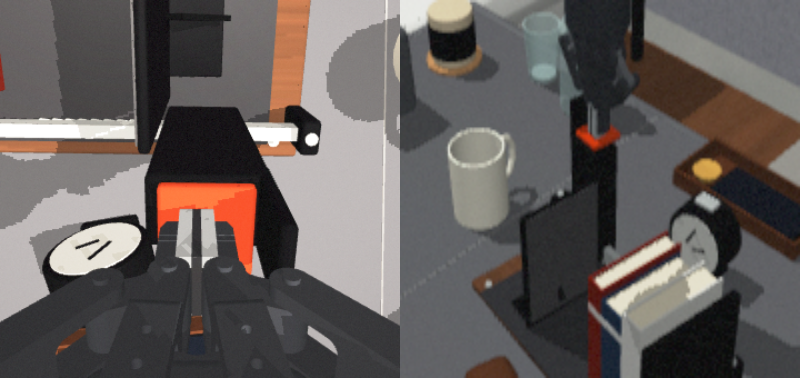

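The bookend has moved with the finger. The books are standing, and a gap remains between the column and the stop post (wrist crop 300,130). Continuing.

drive_tool --deltas '[{"linear": [0.5, 4, 0], "twist": 0, "claw": 0}, {"linear": [1.1, 8, 0], "twist": 0, "claw": 0}, {"linear": [1.6, 12, 0], "twist": 0, "claw": 0}, {"linear": [2.1, 16, 0], "twist": 0, "claw": 0}, {"linear": [2.6, 20, 0], "twist": 0, "claw": 0}, {"linear": [3.2, 24, 0], "twist": 0, "claw": 0}, {"linear": [3.7, 28, 0], "twist": 0, "claw": 0}, {"linear": [4, 31, 0], "twist": 0, "claw": 0}, {"linear": [4.4, 33, 0], "twist": 0, "claw": 0}, {"linear": [4.6, 35, 0], "twist": 0, "claw": 0}, {"linear": [4.6, 35, 0], "twist": 0, "claw": 0}]'

```text
clock: 6.85
position: [0.6273, 0.1193, 0.2089]
ee_rot: [0.004, 0.067, 0.998, -0.0]
contact_force: [-0.9, -1.6, 14.3]
width: -0.0001
gripper_force: 6.7
```

drive_tool --deltas '[{"linear": [0.4, 3, 0], "twist": 0, "claw": 0}, {"linear": [0.8, 6, 0], "twist": 0, "claw": 0}, {"linear": [1.2, 9, 0], "twist": 0, "claw": 0}, {"linear": [1.6, 12, 0], "twist": 0, "claw": 0}, {"linear": [2, 15, 0], "twist": 0, "claw": 0}, {"linear": [2, 15, 0], "twist": 0, "claw": 0}]'

```text
clock: 7.35
position: [0.6292, 0.1319, 0.2089]
ee_rot: [0.003, 0.067, 0.998, -0.003]
contact_force: [-1.9, -7.3, 14.4]
width: -0.0
gripper_force: 6.9
```

drive_tool --deltas '[{"linear": [0.3, 2, 0], "twist": 0, "claw": 0}, {"linear": [0.5, 4, 0], "twist": 0, "claw": 0}, {"linear": [0.8, 6, 0], "twist": 0, "claw": 0}, {"linear": [1.1, 8, 0], "twist": 0, "claw": 0}, {"linear": [1.1, 8, 0], "twist": 0, "claw": 0}, {"linear": [1.1, 8, 0], "twist": 0, "claw": 0}]'

```text
clock: 7.85
position: [0.6301, 0.1386, 0.2089]
ee_rot: [0.003, 0.067, 0.998, -0.004]
contact_force: [-1.1, -9.2, 14.0]
width: -0.0001
gripper_force: 8.2
```

```bash
python3 - <<'E'
from h import *
t=eyes.get_image('side')[130:290,230:430];w=eyes.get_image('wrist')[100:440,140:500]
cv2.imwrite('pics/s4.png',np.hstack([cv2.resize(w,(400,378)),cv2.resize(t,(400,378))])[:,:,::-1])
E
```

```text
(no output)
```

View pics/s4.png

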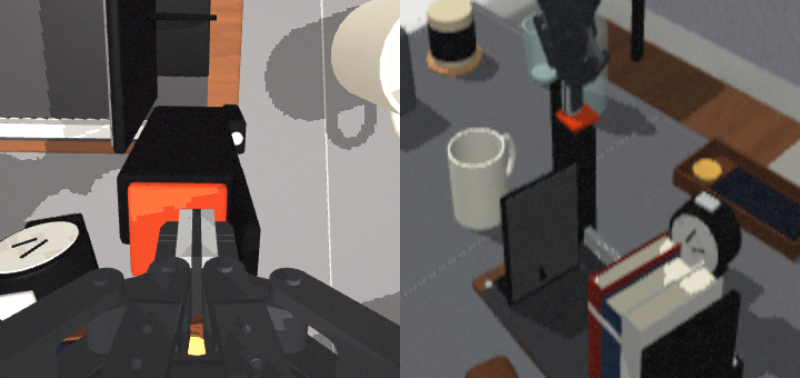

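The column now meets the post (wrist crop 238,140), and the finger has begun sliding on the pad towards the horn. A bit more push should confirm the stop through the horn.

drive_tool --deltas '[{"linear": [0.3, 2, 0], "twist": 0, "claw": 0}, {"linear": [0.5, 4, 0], "twist": 0, "claw": 0}, {"linear": [0.8, 6, 0], "twist": 0, "claw": 0}, {"linear": [0.8, 6, 0], "twist": 0, "claw": 0}, {"linear": [0.8, 6, 0], "twist": 0, "claw": 0}]'

```text
clock: 8.37
position: [0.6301, 0.1388, 0.209]
ee_rot: [0.002, 0.067, 0.998, -0.009]
contact_force: [-3.7, -22.6, 15.8]
width: -0.0
gripper_force: 14.9
```

Hard against the stop (22.6 N through the horn). Easing the sideways load, then lifting straight up.

drive_tool --deltas '[{"linear": [-0.4, -3, 0], "twist": 0, "claw": 0}, {"linear": [-0.8, -6, 0], "twist": 0, "claw": 0}, {"linear": [-0.9, -7, 3], "twist": 0, "claw": 0}, {"linear": [-0.9, -7, 7], "twist": 0, "claw": 0}, {"linear": [-0.9, -7, 11], "twist": 0, "claw": 0}, {"linear": [-1.2, -9, 16], "twist": 0, "claw": 0}, {"linear": [-1.3, -10, 28], "twist": 0, "claw": 0}, {"linear": [-1.3, -10, 48], "twist": 0, "claw": 0}, {"linear": [-1.3, -10, 75], "twist": 0, "claw": 0}, {"linear": [-1.3, -10, 100], "twist": 0, "claw": 0}, {"linear": [-1.3, -10, 120], "twist": 0, "claw": 0}, {"linear": [-1.3, -10, 120], "twist": 0, "claw": 0}]'

```text
clock: 9.37
position: [0.6296, 0.1393, 0.3301]
ee_rot: [0.004, 0.067, 0.998, 0.001]
contact_force: [0.3, 0.4, 0.8]
width: -0.0002
gripper_force: 0.0
```

drive_tool --deltas '[{"linear": [-25, 0, 0], "twist": 0, "claw": 0}, {"linear": [-55, 0, 0], "twist": 0, "claw": 0}, {"linear": [-85, 0, 0], "twist": 0, "claw": 0}, {"linear": [-100, 0, 0], "twist": 0, "claw": 0}, {"linear": [-100, 0, 0], "twist": 0, "claw": 0}, {"linear": [-100, 0, 0], "twist": 0, "claw": 0}]'

```text
clock: 9.87
position: [0.5273, 0.139, 0.3249]
ee_rot: [0.0, 0.066, 0.998, 0.0]
contact_force: [-0.2, 0.8, -0.2]
width: -0.0
gripper_force: 0.0
```

```bash
python3 - <<'E'
from h import *
s=sensors.get_state();print(s['clock'],s['position'],s['contact_force'])
t=eyes.get_image('side')[130:330,200:450];w=eyes.get_image('wrist')
cv2.imwrite('pics/s5.png',np.hstack([cv2.resize(w,(400,300)),cv2.resize(t,(400,300))])[:,:,::-1])
E
```

```text
9.8667 [0.52729299 0.13903343 0.3249338 ] [-0.21317377  0.76005301 -0.18336623]
```

View pics/s5.png

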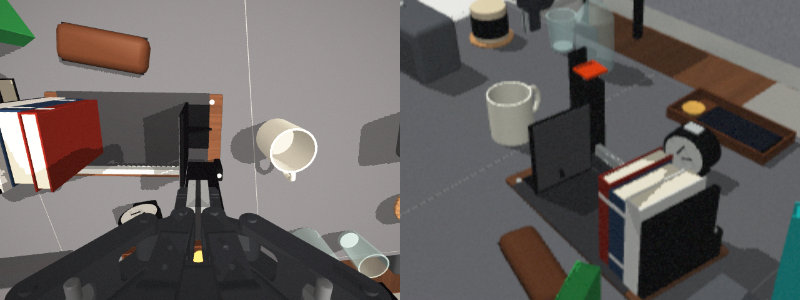

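The bookend stands at the far post (wrist 210,170), the pad is up, the books are upright and the hand is clear. Handing in.

```bash
python3 -c "
from rig import manip
print(manip.sign_off())"
```

```text
the job is handed in; nothing more can be done
None
```

The pad was pressed right down and the bookend pushed back to the far stop; the pad is up again, the hand is clear, the standing books and other things look undisturbed, and the job was handed in at about 10 s with no verdict shown.

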